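# Feed the loaf to the gauge and hold the slicer lever at its third click

### The job

Slide the loaf along the slicer bed until it rests against the gauge plate. Then press the slicer's spring-return lever down past its first two clicks to the third, short of its end stop, and keep holding it there: the program finishes while the lever is still held down, with the loaf still against the plate. Leave the roll, the jar, the brush and the mug where they are.

Things in the scene. Friction and masses are not known exactly. Their poses are not given: they have to be found in the camera images.
- slicer: bread slicer, fixed. Origin: on the counter under mid channel; y along the channel to the housing, x away from the robot. In mm: aluminium bed x -70 to 70, y -270 to 190, top at z 30; rails on it at x -54 and 54 (12 thick, tops z 50), channel 96 wide. White housing x 40 to 200, y 190 to 330, 216 high. Still blade behind the bed: y 84 to 87, x 75 to 265, z to 220.
- loaf: long brown crusty loaf, rigid, 180 long, 90 wide, 85 high, about 0.4 to 0.75 kg, lying in the channel, long axis = its y axis. Origin: centre of its underside. Both ends have a flat face about 46 wide that spans 17 to 63 above the bed. Sliding it takes about 2 to 6 N.
- loaf_nose (a point): centre of the loaf's end face towards the gauge plate (its +y end), 40 mm above its underside.
- loaf_tail (a point): centre of the loaf's other end face (its -y end), 40 mm above its underside: push here along the slicer's +y.
- gauge_face (a point): middle of the gauge plate's face that looks at the loaf, 70 mm above the counter; axes as the slicer's. Upright aluminium plate 94 wide, 75 high, 12 thick across the channel, clamped somewhere 100 to 145 mm along +y from the slicer's origin. It does not give under a push of 25 N; the loaf is home when the push force rises sharply.
- lever (a joint): angle (rad) of the spring-return lever on the housing's front: 0 at rest (leaning 0.5 rad above level, towards the robot), growing as it is pressed down. Clicks at 0.3, 0.6, 0.9; end stop 1.15. Pips on the round index plate by the pivot mark them: lever in line with the last pip = third. Let go, it springs back to 0. Pressing takes 0.5 to 10 N at the grip, about 6 N at the third.
- lever_grip (a point): centre of the lever's black cross bar: a cylinder 20 mm in diameter and 64 long, lying along the slicer's y. It is 130 mm from the pivot and swings in the slicer's xz plane: at angle q it is 130*cos(0.5-q) mm towards -x from the pivot and 130*sin(0.5-q) mm above it.
- lever_pivot (a point): the lever's pivot, fixed on the slicer at x 20, y 260, z 160 mm in its frame.
- roll: round bread roll, 104 across, 56 high; bystander. Origin under its centre.
- jar: jar with steel lid, 68 across, 100 high; bystander. Origin under its centre.
- brush: flat hand brush about 200 long lying on the counter; bystander.
- mug: white mug, 80 across, 90 high; bystander. Origin under its centre.
Not all that is in view belongs to the job. What is meant by the loaf is not red, and is the larger of those in its own colour.

How it is judged:
By the outcome, as a careful person would: the job done as asked, in the order asked, and still so for the second after the job is handed in, while the arm keeps its last pose, push and grip.
It also fails if it takes over 48 s, if anything falls off the work surface, if the arm or the gripper's body presses on something with over 40 N, if the wrist force passes 120 N, or if a joint passes its speed limit or range.

### The arm

A 7-joint arm with a two-finger parallel gripper is mounted at the origin on the work surface. World frame = base frame: x ahead of the robot, y to its left, z up, the work surface at z = 0. Lengths are in m, angles in rad, forces in N, time in s.
With the tool pointing down it reaches from about 0.425 to 0.925 m from the base axis. Payload 6.8 kg.
Tool frame: the origin (TCP) lies on the centre line of the jaws, within the pads' length; the fingertips stand 14 mm ahead of it and the grasp point (between the pads) lies 5 mm behind it (r.tips_ahead is the distance from the TCP to the fingertips, in m); z points along the fingers, y is the line along which they close (so a half turn about z gives the same grasp; the last joint's range is limited). The gripper opens to 85 mm and grips with 20 to 120 N. Pads are 22 mm wide; open, the fingers measure 114 mm over their backs; the gripper's body (76 mm by 85 mm) begins 54 mm behind the grasp point. The pads swing forward as they close: fully open they stand 13 mm farther back than shut.
Start: joints at [1.176, 0.477, 0.022, 1.555, -0.011, 1.109, -0.083], TCP at [0.191, -0.647, 0.245] pointing down, gripper open.
Joint ranges: [-2.96, 2.96], [-0.34, 2.1], [-1.41, 1.46], [0.24, 2.44], [-1.37, 4.51], [0.17, 1.92], [-2.96, 2.96]. Speed limits (rad/s): [2.39, 2.39, 3.14, 3.14, 3.14, 3.14, 3.14].

### API

Orientations are given as a rotation vector (axis times angle).
In Python, from bench import r, eyes gives the robot as it stands.
- The arm moves only by the tool step_arm, never from a script. Its argument "rows" is a list of rows, each a list of 6 numbers: the shift along the world's x, y, z in units of 60 cm (1.0 is 60 cm), then the turn, a rotation vector about the world's x, y, z in units of pi rad (1.0 is pi rad). In form: [[x, y, z, rx, ry, rz], ...]. A call has 1 to 5 rows; each row is the pose to reach, as a shift and turn from the pose commanded when the call began, turning the shorter way round; what a row does not reach only later rows make up. A row lasts 1/12 s, in which the tool goes at most 41.7 mm and 7.16 degrees, less where a joint would pass 70% of its speed; a pose out of reach is approached as far as the arm can. A call with a number of a shift or a turn outside -1 to 1 is refused whole. A call with a gripper value outside its range is refused whole. "jaw" is the closure, from 0 (fully open) to 1 (shut), set as the call begins (left out, the last holds). The fingers move at their own pace and stop on an object; "squeeze" is the grip in N (left out, the last holds). Time passes only in rows, so rows that repeat a pose let the fingers close. It gives the time, the measured TCP pose, the force, the opening and the grip force at its end, in the units of the state.
- r.get_obs(): the state, without advancing time (a new reading comes with each control period).
- eyes.grab_frame(name): name is "side" or "top" or "wrist"; returns the picture (400x640x3 uint8, red, green, blue); there is no depth.
- eyes.camera_info(name): a dict with "mtx" (3x3 intrinsics, pixels), "extrinsics" (4x4, takes a point from camera to world coordinates); the wrist camera has in their place "tool_from_camera" (4x4, takes a point from camera to tool coordinates, whose origin is the TCP and whose axes are the flange's). Camera axes: x right, y down, z forward; pixel columns grow to the right and rows downward; lengths in m; the calibration is good to about 2 mm. A picture is of the moment at which its call begins: read the wrist's pose just before it. camera_info takes no time and is no camera call.
- r.hand_in(): hands the job in; it is judged then, once.
The state is a dict: "clock": time; "joints": joint angles; "qvel": joint speeds; "tau": joint torques, N m; "tcp_pos": TCP position; "orientation": TCP orientation; "contact_force": force on the tool from outside, world axes, zero at the start; "moment": the same for the moment, N m; "grip_width": finger opening in m; "gripper_force": force on a finger pad.
Only numpy, scipy, OpenCV 4.12 (cv2) and the standard library are available. Lean on these libraries where they do the work, as an engineer would, in place of code of your own. Each camera call takes 0.05 s, during which the arm holds its last target. There are 200 camera calls.

## Working session

There is one attempt and no reset: what is moved stays moved. The work goes in short steps, Python scripts to look and compute and a tool call to move; the robot and the scene stay as the last step left them, time stands still between calls to the robot, and variables do not carry over. Pictures are saved under pics/ and viewed, at most 10 in all, crops included, and the job is handed in when it is done.

Besides the shell and the picture viewer there is one more tool, called after ">>>" as a command line: name --pt "numbers of a row" for each row, then --argument value for the rest. step_arm: Moves the arm, as the interface text tells. Shifts and turns lie within -1 to 1; 1 stands for 60 cm of shift or pi rad of turn. Its arguments: {"type":"object","properties":{"rows":{"type":"array"},"jaw":{"type":"number"},"squeeze":{"type":"number"}},"required":["rows"]}

```bash
mkdir -p pics
python3 - <<'E'
from bench import r, eyes
import cv2,numpy as np
np.set_printoptions(precision=4,suppress=True)
for n in("side","top"):
    f=eyes.grab_frame(n); cv2.imwrite(f"pics/{n}0.png",f[:,:,::-1]); c=eyes.camera_info(n); print(n,c["mtx"],c["extrinsics"])
print(eyes.camera_info("wrist"))
o=r.get_obs();print(o,r.tips_ahead)
E
```

```text
side [[408.7584   0.     326.7025]
 [  0.     408.7584 199.3307]
 [  0.       0.       1.    ]] [[-0.9624 -0.1822  0.2012  0.2717]
 [-0.2714  0.6612 -0.6993  0.9081]
 [-0.0056 -0.7277 -0.6859  0.9635]
 [ 0.      0.      0.      1.    ]]
top [[407.5128   0.     320.1283]
 [  0.     407.5128 194.4037]
 [  0.       0.       1.    ]] [[ 0.022  -0.9822  0.1867  0.2859]
 [-0.9995 -0.0256 -0.0169  0.0501]
 [ 0.0214 -0.1863 -0.9823  1.4131]
 [ 0.      0.      0.      1.    ]]
{'mtx': array([[306.8014,   0.    , 317.8729],
       [  0.    , 306.8014, 198.7179],
       [  0.    ,   0.    ,   1.    ]]), 'tool_from_camera': array([[ 0.0004, -0.9655, -0.2606,  0.0662],
       [ 1.    ,  0.0002,  0.0005, -0.0009],
       [-0.0004, -0.2606,  0.9655, -0.1271],
       [ 0.    ,  0.    ,  0.    ,  1.    ]])}
{'clock': 0.1, 'joints': array([ 1.1759,  0.4777,  0.0223,  1.5563, -0.0115,  1.1093, -0.0831]), 'qvel': array([ 0.0021, -0.0006, -0.0009, -0.0026,  0.0003,  0.    , -0.0004]), 'tau': array([  0.0044, -59.7764,   1.6138, -28.1955,   0.0128,   0.0051,
         0.    ]), 'tcp_pos': array([ 0.1908, -0.6469,  0.2444]), 'orientation': array([-3.1077, -0.4487,  0.0005]), 'contact_force': array([-0.5229,  0.2263, -0.8125]), 'moment': array([ 0.0013,  0.0321, -0.0116]), 'gripper_force': 0.0, 'grip_width': 0.0852133786952184} 0.014
```

View pics/side0.png

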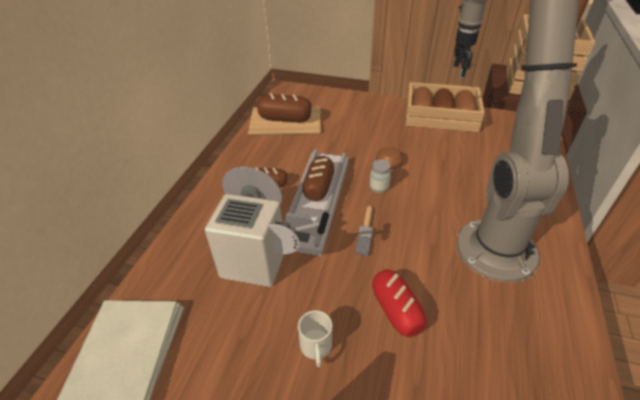

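View pics/top0.png

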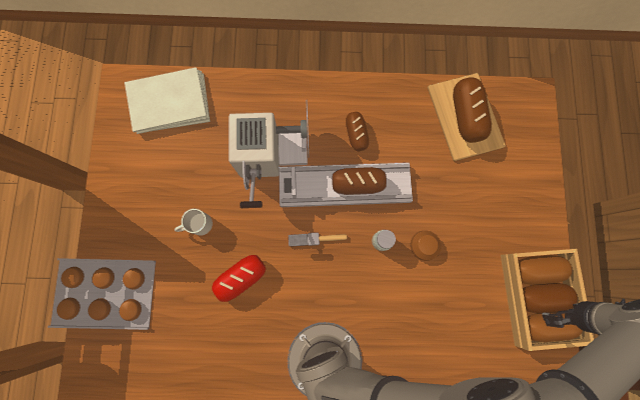

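The top view shows the slicer with its bed from about (280,190) to (412,182). The loaf in the channel is at (360,182) with the gauge plate left of it at ~(292,185), and the lever bar is at (251,204). The side view agrees with this. Next I'll zoom in to get exact corners.

Run:
```python
import cv2
t=cv2.imread("pics/top0.png")[95:215,225:425]; cv2.imwrite("pics/topc.png",cv2.resize(t,None,fx=4,fy=4,interpolation=cv2.INTER_CUBIC))
t=cv2.imread("pics/side0.png")[145:295,200:360]; cv2.imwrite("pics/sidec.png",cv2.resize(t,None,fx=4,fy=4,interpolation=cv2.INTER_CUBIC))
```

```text
(no output)
```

View pics/topc.png

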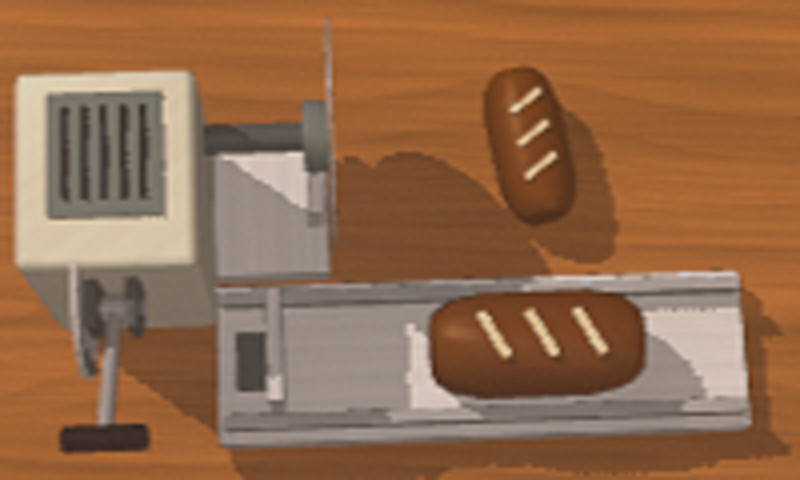

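View pics/sidec.png

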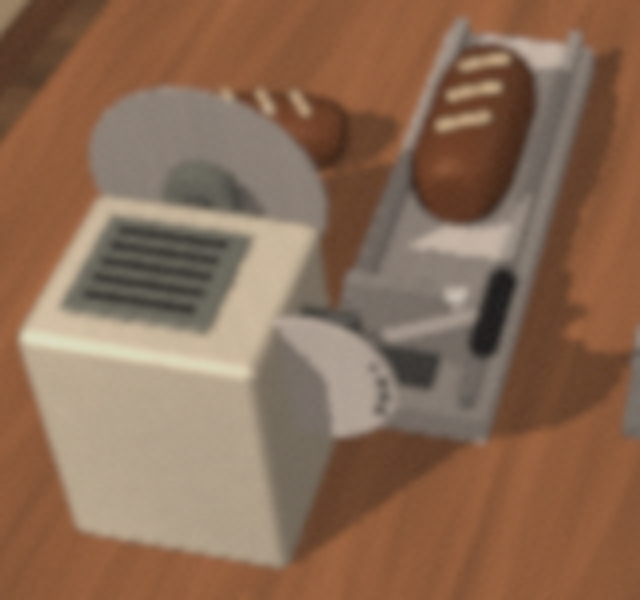

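```bash
cat > h.py <<'E'
from bench import r, eyes
import numpy as np
from scipy.optimize import least_squares
from scipy.spatial.transform import Rotation as R
np.set_printoptions(precision=4,suppress=True)
def proj(n,P):
    c=eyes.camera_info(n);E=c["extrinsics"];p=(np.atleast_2d(P)-E[:3,3])@E[:3,:3];p=p@c["mtx"].T
    return p[:,:2]/p[:,2:]
def ray(n,uv,z):
    c=eyes.camera_info(n);E=c["extrinsics"];d=E[:3,:3]@np.linalg.solve(c["mtx"],[*uv,1]);return E[:3,3]+d*(z-E[2,3])/d[2]
def S(p,P):
    c,s=np.cos(p[2]),np.sin(p[2]);P=np.atleast_2d(P)/1000
    return P@np.array([[c,-s,0],[s,c,0],[0,0,1]]).T+[p[0],p[1],0]
g0=[20-130*np.cos(.5),260,160+130*np.sin(.5)]
T=[((738,272),(70,-270,30)),((750,430),(-70,-270,30)),((222,445),(-70,190,30)),((217,290),(60,190,50)),((15,76),(200,330,216)),((192,72),(200,190,216)),((15,265),(40,330,216)),((203,265),(40,190,216)),((104,438),g0)]
D=[((100,200),(200,190,216)),((325,230),(40,190,216)),((22,340),(200,330,216)),((250,378),(40,330,216)),((590,40),(-70,-270,30)),((485,440),(-70,190,30)),((492,312),g0)]
tu=lambda u:np.array([225,95])+(np.array(u)+.5)/4-.5
su=lambda u:np.array([200,145])+(np.array(u)+.5)/4-.5
def res(p):
    a=proj("top",S(p,[q for _,q in T]))-[tu(u) for u,_ in T]
    b=proj("side",S(p,[q for _,q in D]))-[su(u) for u,_ in D]
    return np.vstack([a,b]).ravel()
E
python3 - <<'E'
from h import *
f=least_squares(res,[.65,0,0],loss="soft_l1");p=f.x;print(p);print(res(p).reshape(-1,2).round(1).tolist())
def inv(w): 
    d=w[:2]-p[:2];c,s=np.cos(p[2]),np.sin(p[2]);return np.array([c*d[0]+s*d[1],-s*d[0]+c*d[1]])*1000
print("gauge",inv(ray("top",tu((283,345)),.105)))
for k in((430,345),(647,340)):print("loaf",inv(ray("top",tu(k),.07)))
for q in(0,.3,.6,.9,1.15):print(q,S(p,[20-130*np.cos(.5-q),260,160+130*np.sin(.5-q)]))
print("bed axis pts",S(p,[[0,-270,70],[0,-150,70],[0,120,70]]))
E
```

```text
[ 0.585  -0.0194  0.062 ]
[[-0.1, -0.2], [0.2, -0.5], [-1.0, 0.5], [-1.0, 1.1], [-1.1, -1.2], [0.0, -1.6], [-1.2, 1.6], [-1.8, 0.0], [-0.1, 0.9], [-0.5, -5.2], [-0.7, -4.5], [-2.8, -3.6], [1.2, -3.1], [1.2, 1.4], [0.3, -5.7], [0.6, -0.6]]
gauge [  0.7673 129.4411]
loaf [4.2928 6.5916]
loaf [   2.1509 -177.6034]
0 [[0.4749 0.2343 0.2223]]
0.3 [[0.4616 0.2334 0.1858]]
0.6 [[0.4597 0.2333 0.147 ]]
0.9 [[0.4693 0.2339 0.1094]]
1.15 [[0.4855 0.2349 0.0813]]
bed axis pts [[ 0.6017 -0.2889  0.07  ]
 [ 0.5942 -0.1691  0.07  ]
 [ 0.5775  0.1003  0.07  ]]
```

The gauge plate is about 129 mm along +y, and the loaf runs from about -177 to +5. The housing has bevelled corners and I picked a bed corner at the counter, so I'll refit without those points.

```bash
cat >> h.py <<'E'
T=T[:4]+T[8:]; D=[D[4],((485,440),(-70,190,0)),D[6]]
p=least_squares(res,[.585,-.02,.06],loss="soft_l1").x
def inv(w):
    d=w[:2]-p[:2];c,s=np.cos(p[2]),np.sin(p[2]);return np.array([c*d[0]+s*d[1],-s*d[0]+c*d[1]])*1000
def tool(x,y,z):  # shift in move units from measured TCP, and yaw so that tool y lies along slicer -y
    o=r.get_obs();w=S(p,[x,y,z])[0];M=R.from_rotvec(o["orientation"])
    sy=S(p,[0,-1,0])[0]-S(p,[0,0,0])[0];sy/=np.linalg.norm(sy)
    G=np.column_stack([np.cross(sy,[0,0,-1]),sy,[0,0,-1]])
    return (w-o["tcp_pos"])/.6,(R.from_matrix(G)*M.inv()).as_rotvec()/np.pi
E
python3 - <<'E'
from h import *
print(p,res(p).reshape(-1,2).round(1).tolist())
print("gauge",inv(ray("top",tu((283,345)),.105)))
for k in((430,345),(647,340)):print("loaf",inv(ray("top",tu(k),.07)))
for q in(0,.6,.9):print(q,S(p,[20-130*np.cos(.5-q),260,160+130*np.sin(.5-q)]))
print(tool(0,-215,200),tool(0,-215,70))
E
```

```text
[ 0.5864 -0.0207  0.0583] [[0.4, -0.3], [0.5, -0.6], [-0.7, -0.1], [-0.5, 0.4], [0.2, 0.1], [1.1, 1.2], [-0.1, 0.3], [-0.2, -1.0]]
gauge [ -1.108 130.822]
loaf [2.8766 7.9866]
loaf [   1.4231 -176.2152]
0 [[0.4774 0.2334 0.2223]]
0.6 [[0.4621 0.2325 0.147 ]]
0.9 [[0.4717 0.233  0.1094]]
(array([ 0.6803,  0.686 , -0.074 ]), array([-0.0005, -0.0001, -0.0727])) (array([ 0.6803,  0.686 , -0.2907]), array([-0.0005, -0.0001, -0.0727]))
```

>>> step_arm --pt "0.045 0.045 0 0 0 -0.02" --pt "0.09 0.09 0 0 0 -0.04" --pt "0.135 0.135 0 0 0 -0.06" --pt "0.18 0.18 0 0 0 -0.073" --pt "0.225 0.225 0 0 0 -0.073" --jaw 1 --squeeze 60

```text
clock: 0.52
tcp_pos: [0.3268, -0.5108, 0.2449]
orientation: [-3.14, -0.086, 0.001]
contact_force: [0.4, 0.2, 1.5]
grip_width: 0.0257
gripper_force: 0.0
```

>>> step_arm --pt "0.045 0.045 0 0 0 0" --pt "0.09 0.09 0 0 0 0" --pt "0.135 0.135 0 0 0 0" --pt "0.18 0.18 0 0 0 0" --pt "0.225 0.225 0 0 0 0"

```text
clock: 0.93
tcp_pos: [0.4618, -0.3758, 0.2451]
orientation: [-3.14, -0.09, 0.001]
contact_force: [0.3, -1.4, -0.9]
grip_width: -0.0002
gripper_force: 0.0
```

>>> step_arm --pt "0.045 0.045 0 0 0 0" --pt "0.09 0.09 0 0 0 0" --pt "0.135 0.135 0 0 0 0" --pt "0.18 0.18 0 0 0 0" --pt "0.225 0.225 0 0 0 0"

```text
clock: 1.35
tcp_pos: [0.5967, -0.2409, 0.2449]
orientation: [-3.14, -0.09, 0.001]
contact_force: [1.0, -0.6, 0.4]
grip_width: 0.0002
gripper_force: 0.0
```

Run:
```python
from h import *
print(r.get_obs());print(tool(0,-215,70))
```

```text
{'clock': 1.35, 'joints': array([ 0.3721,  0.4299, -0.1161,  1.6286,  0.0546,  1.087 , -1.2724]), 'qvel': array([-0.5875,  0.2868, -0.0927, -0.431 ,  0.0768,  0.1504, -0.6877]), 'tau': array([  2.7884, -59.0709,  -0.8117, -25.8914,  -0.1713,  -0.0842,
         0.88  ]), 'tcp_pos': array([ 0.5967, -0.2409,  0.2449]), 'orientation': array([-3.1401, -0.0901,  0.0012]), 'contact_force': array([ 0.9973, -0.6112,  0.3637]), 'moment': array([-0.0023, -0.0344, -0.0055]), 'gripper_force': 0.0, 'grip_width': 0.0002345229716625826}
(array([ 0.0037,  0.0092, -0.2916]), array([-0.0001, -0.0002,  0.0003]))
```

>>> step_arm --pt "0 0 -0.06 0 0 0" --pt "0 0 -0.12 0 0 0" --pt "0 0 -0.18 0 0 0" --pt "0 0 -0.24 0 0 0" --pt "0 0 -0.288 0 0 0"

```text
clock: 1.77
tcp_pos: [0.5946, -0.2419, 0.0694]
orientation: [-3.139, -0.091, 0.004]
contact_force: [-0.5, -0.1, -0.3]
grip_width: -0.0002
gripper_force: 0.0
```

Run:
```python
from h import *
import cv2
t=eyes.grab_frame("top")[120:240,270:440,::-1];s=eyes.grab_frame("side")[120:240,250:420,::-1]
cv2.imwrite("pics/a.png",cv2.resize(np.vstack([t,s]),None,fx=2.5,fy=2.5,interpolation=cv2.INTER_CUBIC))
print(r.get_obs()["tcp_pos"],r.get_obs()["contact_force"],tool(0,-215,70),inv(r.get_obs()["tcp_pos"]))
```

```text
[ 0.5917 -0.241   0.0669] [-1.2228  0.4705 -0.1964] (array([0.012 , 0.0094, 0.0051]), array([-0.0011, -0.0033,  0.0001])) [  -7.5217 -220.202 ]
```

View pics/a.png

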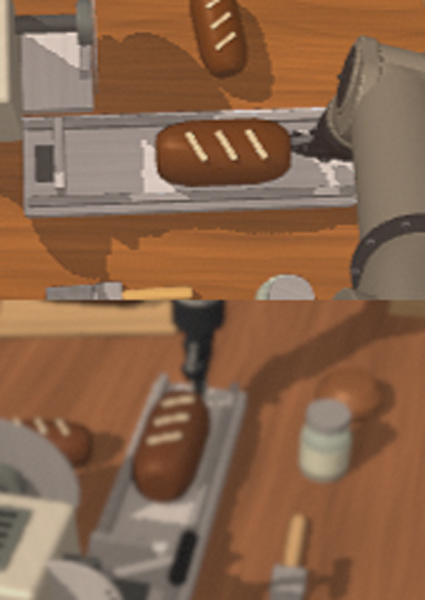

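The tip is in the channel behind the loaf's tail, with everything clear. I'll push along +y.

>>> step_arm --pt "0.012 0.01 0.004 0 0 0" --pt "0.012 0.02 0.004 0 0 0" --pt "0.011 0.03 0.004 0 0 0" --pt "0.011 0.04 0.004 0 0 0" --pt "0.01 0.05 0.004 0 0 0"

```text
clock: 2.28
tcp_pos: [0.6029, -0.2116, 0.0766]
orientation: [3.14, 0.091, 0.004]
contact_force: [-0.2, 0.4, -0.3]
grip_width: -0.0001
gripper_force: 0.0
```

>>> step_arm --pt "-0.001 0.012 0 0 0 0" --pt "-0.001 0.024 0 0 0 0" --pt "-0.002 0.036 0 0 0 0" --pt "-0.003 0.048 0 0 0 0" --pt "-0.0035 0.06 0 0 0 0"

```text
clock: 2.7
tcp_pos: [0.6003, -0.1784, 0.076]
orientation: [3.137, 0.087, 0.003]
contact_force: [-0.0, -5.5, 2.4]
grip_width: -0.0001
gripper_force: 2.9
```

>>> step_arm --pt "-0.001 0.012 0 0 0 0" --pt "-0.001 0.024 0 0 0 0" --pt "-0.002 0.036 0 0 0 0" --pt "-0.003 0.048 0 0 0 0" --pt "-0.0035 0.06 0 0 0 0"

```text
clock: 3.12
tcp_pos: [0.5983, -0.1424, 0.0759]
orientation: [3.137, 0.087, 0.003]
contact_force: [0.8, -5.8, 2.7]
grip_width: -0.0001
gripper_force: 3.0
```

Run:
```python
from h import *
o=r.get_obs()
print(o["tcp_pos"],o["contact_force"],inv(o["tcp_pos"]))
```

```text
[ 0.5983 -0.1424  0.0759] [ 0.8125 -5.7852  2.6552] [   4.7183 -122.1914]
```

>>> step_arm --pt "-0.002 0.012 -0.001 0 0 0" --pt "-0.003 0.024 -0.002 0 0 0" --pt "-0.005 0.036 -0.003 0 0 0" --pt "-0.006 0.048 -0.004 0 0 0" --pt "-0.007 0.06 -0.005 0 0 0"

```text
clock: 3.53
tcp_pos: [0.5947, -0.1071, 0.0734]
orientation: [3.137, 0.086, 0.005]
contact_force: [0.3, -10.5, 9.7]
grip_width: -0.0003
gripper_force: 4.8
```

>>> step_arm --pt "0 0.004 0 0 0 0" --pt "-0.001 0.008 0 0 0 0" --pt "-0.001 0.012 0 0 0 0" --pt "-0.001 0.016 0 0 0 0" --pt "-0.001 0.02 0 0 0 0"

```text
clock: 3.95
tcp_pos: [0.594, -0.0954, 0.0734]
orientation: [3.137, 0.086, 0.005]
contact_force: [0.7, -7.8, 6.6]
grip_width: 0.0002
gripper_force: 3.5
```

Run:
```python
from h import *
o=r.get_obs()
print(o["tcp_pos"],o["contact_force"],inv(o["tcp_pos"]))
```

```text
[ 0.594  -0.0954  0.0734] [ 0.6926 -7.8213  6.5966] [  3.2045 -75.037 ]
```

>>> step_arm --pt "0 0.003 0.001 0 0 0" --pt "0 0.006 0.002 0 0 0" --pt "-0.001 0.008 0.002 0 0 0"

```text
clock: 4.2
tcp_pos: [0.5925, -0.0882, 0.0735]
orientation: [3.139, 0.089, 0.001]
contact_force: [0.8, -5.3, 1.2]
grip_width: -0.0004
gripper_force: 2.6
```

>>> step_arm --pt "0 0.003 0 0 0 0" --pt "0 0.006 0 0 0 0"

```text
clock: 4.37
tcp_pos: [0.5924, -0.085, 0.0734]
orientation: [3.139, 0.089, 0.001]
contact_force: [1.0, -5.4, 2.5]
grip_width: -0.0001
gripper_force: 2.7
```

>>> step_arm --pt "0 0.003 0 0 0 0" --pt "0 0.003 0 0 0 0"

```text
clock: 4.53
tcp_pos: [0.5925, -0.0826, 0.0735]
orientation: [3.139, 0.09, 0.001]
contact_force: [0.6, -4.0, 2.1]
grip_width: -0.0002
gripper_force: 2.3
```

>>> step_arm --pt "0 0.003 0 0 0 0" --pt "0 0.006 0 0 0 0" --pt "0 0.006 0 0 0 0"

```text
clock: 4.78
tcp_pos: [0.5925, -0.0808, 0.0735]
orientation: [3.138, 0.088, 0.001]
contact_force: [0.4, -8.3, 2.5]
grip_width: -0.0001
gripper_force: 4.2
```

>>> step_arm --pt "0 0.003 0 0 0 0" --pt "0 0.006 0 0 0 0" --pt "0 0.006 0 0 0 0"

```text
clock: 5.03
tcp_pos: [0.5925, -0.0807, 0.0735]
orientation: [3.134, 0.084, 0.001]
contact_force: [1.1, -14.6, 2.4]
grip_width: 0.0002
gripper_force: 7.7
```

>>> step_arm --pt "0 0.002 0 0 0 0" --pt "0 0.004 0 0 0 0" --pt "0 0.004 0 0 0 0"

```text
clock: 5.28
tcp_pos: [0.5924, -0.0806, 0.0736]
orientation: [3.132, 0.081, 0.001]
contact_force: [1.0, -20.6, 1.7]
grip_width: -0.0001
gripper_force: 10.3
```

Force rose from 4 to 20 N with no further motion, so the loaf is home. I'll back off, rise and look.

>>> step_arm --pt "0 -0.008 0 0 0 0" --pt "0 -0.018 0 0 0 0" --pt "0.001 -0.04 0 0 0 0" --pt "0.002 -0.07 0 0 0 0" --pt "0.002 -0.07 0.05 0 0 0"

```text
clock: 5.7
tcp_pos: [0.5892, -0.1177, 0.098]
orientation: [-3.14, -0.086, 0.017]
contact_force: [0.2, -1.1, 0.2]
grip_width: -0.0002
gripper_force: 0.0
```

>>> step_arm --pt "0 0 0.06 0 0 0" --pt "0 0 0.12 0 0 0" --pt "0 0 0.18 0 0 0" --pt "0 0 0.24 0 0 0" --pt "-0.03 0.04 0.28 0 0 0"

```text
clock: 6.12
tcp_pos: [0.5781, -0.0949, 0.2746]
orientation: [3.138, 0.082, 0.008]
contact_force: [1.3, -1.3, 1.0]
grip_width: -0.0
gripper_force: 0.0
```

Run:
```python
from h import *
import cv2
t=eyes.grab_frame("top")[90:240,220:430,::-1];s=eyes.grab_frame("side")[130:280,200:410,::-1]
cv2.imwrite("pics/b.png",cv2.resize(np.vstack([t,s]),None,fx=2,fy=2,interpolation=cv2.INTER_CUBIC))
q=0;print(r.get_obs()["tcp_pos"],tool(20-130*np.cos(.5)-2,260,290),tool(20-130*np.cos(.5)-2,260,250))
```

```text
[ 0.5766 -0.0866  0.2759] (array([-0.1687,  0.533 ,  0.0234]), array([-0.0007,  0.0022, -0.0013])) (array([-0.1687,  0.533 , -0.0432]), array([-0.0007,  0.0022, -0.0013]))
```

View pics/b.png

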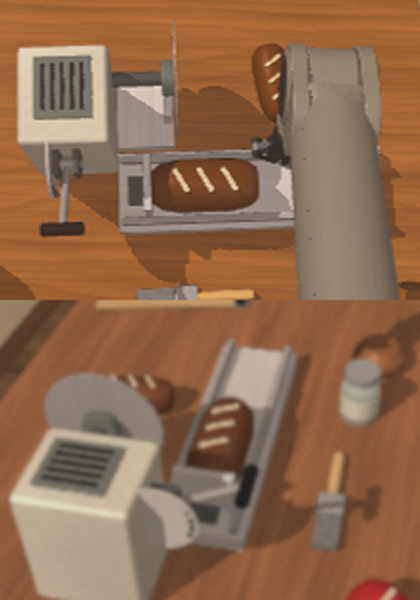

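The loaf's nose is flush with the gauge plate (at ~(150,185) in the top view) and the bystanders haven't moved. Next I'll go above the lever grip.

>>> step_arm --pt "-0.02 0.055 0.01 0 0 0" --pt "-0.04 0.11 0.02 0 0 0" --pt "-0.06 0.165 0.023 0 0 0" --pt "-0.08 0.22 0.023 0 0 0" --pt "-0.1 0.275 0.023 0 0 0"

```text
clock: 6.63
tcp_pos: [0.5143, 0.076, 0.2841]
orientation: [-3.14, -0.092, 0.002]
contact_force: [1.1, 0.9, -0.3]
grip_width: 0.0001
gripper_force: 0.0
```

>>> step_arm --pt "-0.015 0.05 0 0 0 0" --pt "-0.03 0.1 0 0 0 0" --pt "-0.045 0.15 0 0 0 0" --pt "-0.06 0.2 0 0 0 0" --pt "-0.07 0.25 0 0 0 0"

```text
clock: 7.05
tcp_pos: [0.4719, 0.2258, 0.2839]
orientation: [3.14, 0.093, -0.003]
contact_force: [0.3, -0.4, -1.2]
grip_width: 0.0
gripper_force: 0.0
```

>>> step_arm --pt "0 0 0 0 0 0" --pt "0 0 0 0 0 0"

```text
clock: 7.22
tcp_pos: [0.4722, 0.2264, 0.2839]
orientation: [-3.14, -0.099, 0.003]
contact_force: [0.6, -0.9, -1.2]
grip_width: 0.0001
gripper_force: 0.0
```

Run:
```python
from h import *
o=r.get_obs();print(o["tcp_pos"],o["contact_force"])
for q in(0,.3,.6,.8,.9,.96):print(q,tool(20-130*np.cos(.5-q)-3,260,160+130*np.sin(.5-q)+10+14))
```

```text
[0.4722 0.2264 0.2839] [ 0.6364 -0.9033 -1.2013]
0 (array([ 0.0036,  0.0114, -0.0627]), array([-0.0001, -0.0007, -0.0014]))
0.3 (array([-0.0186,  0.0101, -0.1235]), array([-0.0001, -0.0007, -0.0014]))
0.6 (array([-0.0218,  0.0099, -0.1882]), array([-0.0001, -0.0007, -0.0014]))
0.8 (array([-0.0133,  0.0104, -0.2306]), array([-0.0001, -0.0007, -0.0014]))
0.9 (array([-0.0058,  0.0108, -0.2509]), array([-0.0001, -0.0007, -0.0014]))
0.96 (array([-0.0004,  0.0111, -0.2627]), array([-0.0001, -0.0007, -0.0014]))
```

>>> step_arm --pt "0 0.011 -0.03 0 0 0" --pt "0 0.011 -0.055 0 0 0" --pt "-0.002 0.011 -0.065 0 0 0" --pt "-0.006 0.011 -0.075 0 0 0" --pt "-0.01 0.011 -0.085 0 0 0"

```text
clock: 7.63
tcp_pos: [0.4662, 0.2294, 0.2338]
orientation: [3.138, 0.088, -0.006]
contact_force: [-5.7, -2.2, 9.7]
grip_width: 0.0001
gripper_force: 4.6
```

>>> step_arm --pt "-0.004 0 -0.012 0 0 0" --pt "-0.008 0 -0.025 0 0 0" --pt "-0.01 0 -0.037 0 0 0" --pt "-0.011 0 -0.05 0 0 0" --pt "-0.012 0 -0.062 0 0 0"

```text
clock: 8.05
tcp_pos: [0.4596, 0.2302, 0.1963]
orientation: [3.139, 0.089, -0.003]
contact_force: [-5.2, -1.2, 7.8]
grip_width: -0.0001
gripper_force: 4.0
```

>>> step_arm --pt "0 0 -0.013 0 0 0" --pt "0 0 -0.026 0 0 0" --pt "0 0 -0.04 0 0 0" --pt "0 0 -0.04 0 0 0"

```text
clock: 8.38
tcp_pos: [0.4603, 0.2306, 0.1713]
orientation: [3.14, 0.09, -0.001]
contact_force: [-1.7, -1.3, 4.2]
grip_width: 0.0002
gripper_force: 2.3
```

Run:
```python
from h import *
o=r.get_obs();print(o["tcp_pos"],o["contact_force"])
for q in(.6,.8,.9,.95):print(q,tool(20-130*np.cos(.5-q)-3,260,160+130*np.sin(.5-q)+10+14))
```

```text
[0.4603 0.2306 0.1713] [-1.6997 -1.3261  4.231 ]
0.6 (array([-0.002 ,  0.0029, -0.0005]), array([ 0.0001, -0.0003,  0.0003]))
0.8 (array([ 0.0066,  0.0034, -0.0429]), array([ 0.0001, -0.0003,  0.0003]))
0.9 (array([ 0.014 ,  0.0038, -0.0632]), array([ 0.0001, -0.0003,  0.0003]))
0.95 (array([ 0.0185,  0.0041, -0.0731]), array([ 0.0001, -0.0003,  0.0003]))
```

>>> step_arm --pt "0.001 0 -0.012 0 0 0" --pt "0.003 0 -0.024 0 0 0" --pt "0.006 0.001 -0.036 0 0 0" --pt "0.009 0.001 -0.045 0 0 0" --pt "0.01 0.001 -0.05 0 0 0"

```text
clock: 8.8
tcp_pos: [0.4664, 0.2314, 0.1421]
orientation: [3.14, 0.09, -0.001]
contact_force: [-1.7, -1.0, 2.8]
grip_width: -0.0004
gripper_force: 1.4
```

>>> step_arm --pt "0.001 0 -0.003 0 0 0" --pt "0.001 0 -0.003 0 0 0"

```text
clock: 8.97
tcp_pos: [0.467, 0.2315, 0.1406]
orientation: [3.14, 0.09, -0.0]
contact_force: [-2.4, -1.3, 2.3]
grip_width: -0.0002
gripper_force: 1.3
```

>>> step_arm --pt "0.001 0 -0.003 0 0 0" --pt "0.001 0 -0.003 0 0 0"

```text
clock: 9.13
tcp_pos: [0.4678, 0.2316, 0.1392]
orientation: [-3.14, -0.09, -0.001]
contact_force: [-1.4, -0.6, 2.7]
grip_width: 0.0
gripper_force: 1.5
```

>>> step_arm --pt "0.001 0 -0.003 0 0 0" --pt "0.001 0 -0.003 0 0 0"

```text
clock: 9.3
tcp_pos: [0.4684, 0.2317, 0.1374]
orientation: [-3.14, -0.09, -0.001]
contact_force: [-1.2, -0.3, 3.0]
grip_width: 0.0002
gripper_force: 1.9
```

>>> step_arm --pt "0.001 0 -0.003 0 0 0" --pt "0.001 0 -0.003 0 0 0"

```text
clock: 9.47
tcp_pos: [0.469, 0.2317, 0.1355]
orientation: [-3.14, -0.09, -0.001]
contact_force: [-1.8, 0.5, 4.2]
grip_width: 0.0001
gripper_force: 2.3
```

Run:
```python
from h import *
import cv2
t=eyes.grab_frame("top")[90:240,220:430,::-1];s=eyes.grab_frame("side")[170:270,230:360,::-1]
cv2.imwrite("pics/c.png",cv2.resize(s,None,fx=5,fy=5,interpolation=cv2.INTER_CUBIC))
cv2.imwrite("pics/d.png",cv2.resize(t,None,fx=3,fy=3,interpolation=cv2.INTER_CUBIC))
o=r.get_obs();print(o["tcp_pos"],o["contact_force"])
for q in(.9,.95):print(q,tool(20-130*np.cos(.5-q)-3,260,160+130*np.sin(.5-q)+10+14)[0])
for n in (0,.3,.6,.9,1.15):
  P=S(p,[[20-k*np.cos(.5-n),260,160+k*np.sin(.5-n)] for k in (0,40,130)]);print(n,((proj("side",P)-[230,170]+.5)*5-.5).round().tolist())
```

```text
[0.4689 0.2317 0.1356] [-1.6534  0.1258  4.7701]
0.9 [-0.0003  0.0019 -0.0038]
0.95 [ 0.0041  0.0022 -0.0136]
0 [[256.0, 308.0], [317.0, 294.0], [464.0, 260.0]]
0.3 [[256.0, 308.0], [326.0, 310.0], [490.0, 313.0]]
0.6 [[256.0, 308.0], [329.0, 325.0], [494.0, 364.0]]
0.9 [[256.0, 308.0], [324.0, 339.0], [477.0, 407.0]]
1.15 [[256.0, 308.0], [316.0, 348.0], [449.0, 435.0]]
```

View pics/c.png

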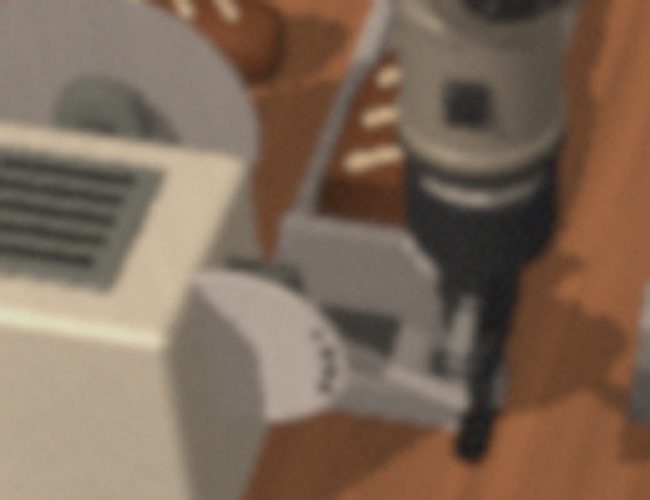

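The side view shows the finger on the bar (bar end at ~(473,450)) and the lever nearly in line with the last pip, q ≈ 0.88. I'll creep down and watch for the third click.

>>> step_arm --pt "0 0 -0.002 0 0 0" --pt "0 0 -0.002 0 0 0"

```text
clock: 9.73
tcp_pos: [0.4693, 0.2317, 0.1346]
orientation: [-3.14, -0.09, -0.002]
contact_force: [-1.7, 0.3, 5.3]
grip_width: -0.0
gripper_force: 2.7
```

>>> step_arm --pt "0.001 0 -0.002 0 0 0" --pt "0.001 0 -0.002 0 0 0"

```text
clock: 9.9
tcp_pos: [0.4697, 0.2317, 0.1333]
orientation: [-3.14, -0.09, -0.001]
contact_force: [-1.9, -0.7, 5.6]
grip_width: -0.0001
gripper_force: 3.0
```

>>> step_arm --pt "0.001 0 -0.002 0 0 0" --pt "0.001 0 -0.002 0 0 0"

```text
clock: 10.07
tcp_pos: [0.4701, 0.2318, 0.1321]
orientation: [-3.14, -0.09, -0.001]
contact_force: [-2.6, -0.4, 7.5]
grip_width: -0.0001
gripper_force: 3.2
```

Run:
```python
from h import *
o=r.get_obs();print(o["tcp_pos"],o["contact_force"])
for q in(.9,.95):print(q,tool(20-130*np.cos(.5-q)-3,260,160+130*np.sin(.5-q)+10+14)[0])
```

```text
[0.4701 0.2318 0.1321] [-2.5905 -0.3665  7.5064]
0.9 [-0.0023  0.0018  0.0021]
0.95 [ 0.0021  0.0021 -0.0078]
```

Run:
```python
from h import *
import cv2
s=eyes.grab_frame("side")[220:270,280:345,::-1]
cv2.imwrite("pics/e.png",cv2.resize(s,None,fx=10,fy=10,interpolation=cv2.INTER_CUBIC))
for n in (0.8,.85,.9,.95,1):
  P=S(p,[[20-k*np.cos(.5-n),y,160+k*np.sin(.5-n)] for k,y in ((50,260),(100,260),(130,292))]);print(n,((proj("side",P)-[280,220]+.5)*10-.5).round().tolist())
o=r.get_obs();print(o["tcp_pos"],o["contact_force"])
```

```text
0.8 [[189.0, 183.0], [365.0, 248.0], [444.0, 380.0]]
0.85 [[187.0, 188.0], [360.0, 259.0], [437.0, 393.0]]
0.9 [[184.0, 194.0], [354.0, 269.0], [428.0, 406.0]]
0.95 [[180.0, 199.0], [347.0, 279.0], [419.0, 419.0]]
1 [[177.0, 203.0], [339.0, 288.0], [408.0, 430.0]]
[0.4701 0.2318 0.1322] [-2.947  -0.4366  6.4034]
```

View pics/e.png

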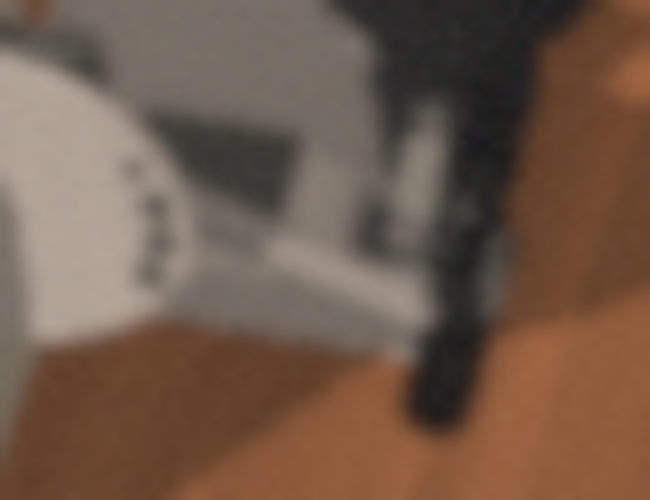

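The bar end at ~(437,405) matches the predicted q≈0.9 position at (428,406), and the hold force is about 6 N, as specified for the third click. I'll hand in now.

```bash
python3 -c "
from bench import r
print(r.hand_in())"
```

```text
the job is handed in; nothing more can be done
None
```

I slid the loaf until it rests against the gauge plate and handed the job in with the lever still held down at its third click (about 0.9 rad, 6 N hold), leaving the roll, jar, brush and mug untouched; no verdict came back.

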